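Pull the crimping dies from the clip strip and set them in the die set

ROBOT

A 7-joint arm with a two-finger parallel gripper is mounted at the origin on the work surface. World frame = base frame: x ahead of the robot, y to its left, z up, the work surface at z = 0. Lengths are in m, angles in rad, forces in N, time in s.
With the tool pointing down it reaches from about 0.425 to 0.875 m from the base axis. Payload 4.7 kg.
Tool frame: the origin (TCP) lies where the fingers leave the gripper's body, on its centre line; the fingertips stand 70 mm ahead of it and the grasp point (between the pads) lies 51 mm ahead of it; z points along the fingers, y is the line along which they close (so a half turn about z gives the same grasp; the last joint's range is limited). The gripper opens to 87 mm and grips with 3 to 60 N. Pads are 19 mm wide; open, the fingers measure 117 mm over their backs; the gripper's body (75 mm by 190 mm) begins 51 mm behind the grasp point.
Start: joints at [1.189, 0.321, -0.07, 1.45, 0.023, 1.371, -0.057], TCP at [0.251, -0.6, 0.292] pointing down, gripper open.
Joint ranges: [-2.86, 2.86], [-0.3, 2.09], [-1.38, 1.24], [0.06, 2.45], [-1.56, 4.7], [0.09, 2.05], [-2.69, 2.69]. Speed limits (rad/s): [2.57, 2.57, 3.14, 3.14, 3.14, 3.14, 3.14].

INTERFACE

Orientations are given as a rotation vector (axis times angle).
In Python, from bench import ctrl gives the robot as it stands.
- The arm moves only by the tool drive_tool, never from a script. Its argument "motion" is a list of rows, each a list of 3 entries, a list of its own where there are three numbers: the shift along the tool's x, y, z in cm, then the turn, a rotation vector about the tool's x, y, z in degrees, then the opening, from -1 (shut) to 1 (fully open). In form: [[[x, y, z], [ax, ay, az], claw], ...]. A call has 1 to 12 rows; each row shifts and turns the commanded pose from where the row before left it, along the tool's axes as they then stand; what a row does not reach is not made up. A row lasts 1/8 s, in which the tool goes at most 62.5 mm and 10.7 degrees, less where a joint would pass 70% of its speed; a pose out of reach is approached as far as the arm can. A call with a gripper value outside its range is refused whole. The fingers move at their own pace and stop on an object; "force" is the grip in N (left out, the last holds). Time passes only in rows, so rows that do not move let the fingers close. It gives the time, the measured TCP pose, the force, the opening and the grip force at its end, in the units of the state.
- ctrl.get_state(): the state, without advancing time (a new reading comes with each control period).
- ctrl.get_image(name): name is "scene" or "top" or "wrist"; returns the picture (480x640x3 uint8, red, green, blue); there is no depth.
- ctrl.calibration(name): a dict with "K" (3x3 intrinsics, pixels), "distortion" ([k1, k2, p1, p2, k3] as OpenCV has them; the pictures are not rectified), "origin" and "attitude" of the camera in the world; the wrist camera has in their place "tool_from_camera" (4x4, takes a point from camera to tool coordinates, whose origin is the TCP and whose axes are the flange's). Camera axes: x right, y up, looking along -z (the intrinsics and any distortion apply to the point x, -y, -z); pixel columns grow to the right and rows downward; lengths in m; the calibration is good to about 2 mm. A picture is of the moment at which its call begins: read the wrist's pose just before it. calibration takes no time and is no camera call.
- ctrl.close_job(): hands the job in; it is judged then, once.
The state is a dict: "time": time; "joint_positions": joint angles; "qd": joint speeds; "joint_torque": joint torques, N m; "position": TCP position; "tool_rot": TCP orientation; "ft_force": force on the tool from outside, world axes, zero at the start; "torque": the same for the moment, N m; "grip_width": opening from 0.0 (shut) to 1.0 (fully open); "grip_force": force on a finger pad.
Only numpy, scipy, OpenCV 4.12 (cv2) and the standard library are available. Lean on these libraries where they do the work, as an engineer would, in place of code of your own. Each camera call takes 0.05 s, during which the arm holds its last target. There are 200 camera calls.

TASK

Pull the two tall, groove-topped dies out of their sprung clips and set one over each locating pin of the die set: the ear's hole fully down over the pin, the block standing flat and square on the bright pad behind the pin. Leave the two short flat-topped dies in their clips, and do not shift or topple the can, bottle, jar or wrench.

Things in the scene. Friction and masses are not known exactly. Their poses are not given: they have to be found in the camera images.
- tall_a_mid (a point): Steel tall die: upright block 20 (x) x 26 (y) x 56 mm, about 0.2 kg, a 12 mm wide and deep groove along x across its top. At its foot a flat ear, 22 (x) x 26 (y) x 5 mm, sticks out towards its -x, flush with the underside, with a vertical 9 mm hole 21 mm from the block's centre line. Point: block's centre, half-way up (28 mm above the underside); z up, x away from the ear. Has a twin.
- tall_b_mid (a point): Steel tall die: upright block 20 (x) x 26 (y) x 56 mm, about 0.2 kg, a 12 mm wide and deep groove along x across its top. At its foot a flat ear, 22 (x) x 26 (y) x 5 mm, sticks out towards its -x, flush with the underside, with a vertical 9 mm hole 21 mm from the block's centre line. Point: block's centre, half-way up (28 mm above the underside); z up, x away from the ear. Has a twin.
- tall_a_hole (a point): Centre of the ear's hole of tall die a, at the underside; the axes are the die's.
- tall_b_hole (a point): Centre of the ear's hole of tall die b, at the underside; the axes are the die's.
- short_a_mid (a point): Centre, half-way up (20 mm above its underside), of a short die: same block, notches and ear as the tall dies, but 40 mm high with a plain flat top. It stays in its clip.
- short_b_mid (a point): Centre, half-way up (20 mm above its underside), of a short die: same block, notches and ear as the tall dies, but 40 mm high with a plain flat top. It stays in its clip.
- strip: Fixed aluminium clip strip, 206 mm along its y, from x = -42 to +22 mm, floor 6 mm above the bench; origin on the bench below the row of blocks. Clips at y = -72, -24, 24, 72 mm, each with a die standing on the floor, ear towards the strip's -x; the dies' x axes are along the strip's. The blocks' +x and -x faces are free above a rear lip 6 mm over the floor.
- clip_0 (a point): Clip at the strip's y = -72 mm, centre of its floor; the four clips are alike. A black cheek holds the die's +y side, a sprung steel bump snaps into a notch in its -y side; both reach up to 24 mm above the strip floor. A straight pull up of about 8 to 12 N overcomes the bump in the first few mm; after 25 mm of lift the die is free.
- die_set: Fixed dark steel die set: plate 110 (x) x 230 (y) x 20 mm high, origin at the centre of its underside. Pins at x = -9, y = +35 and -35 mm; behind each (+x) a bright flush pad centred at x = 12 mm for the block. A seated die's x is along the plate's x, ear towards -x. Guide pillars 22 mm in diameter (32 mm at the foot) at x = 10, y = +96 and -96 mm, up to 90 mm above the bench.
- pin_left (a point): Foot of the locating pin at the die set's +y side, on the plate's top face (20 mm above the bench); axes as the die set's. The pin is 6 mm in diameter and 6 mm high with a tapered tip. Either die may go on either pin.
- pin_right (a point): Foot of the other, equal locating pin, at the die set's -y side.
- aerosol: Spray can standing on the bench between strip and die set, 52 mm in diameter, 190 mm high; origin at the centre of its underside. Leave it.
- oiler: Oil bottle standing beyond the spray can, 44 mm in diameter, 130 mm high; origin at the centre of its underside. Leave it.
- jar: Closed jar, 60 mm in diameter, 75 mm high; origin at the centre of its underside. Leave it.
- wrench: Wrench lying on the bench, 170 mm long, along its x. Leave it.
Not all that is in view belongs to the job. What is shaped like the part that bears tall_b_mid but yellow is not meant.

How it is judged:
On the way, in this order (a step that is already met when the one before it is completed fails the run):
1. one tall die is seated over a pin (((horizontal distance between tall_a_hole and pin_left below 0.003 m and z of tall_a_hole in the frame of pin_left below 0.002 m and x of tall_a_mid in the frame of pin_left above 0.015 m and angle between tall_a_mid's own z axis and vertical below 0.06 rad and angle between the x axis of tall_a_mid and the x axis of die_set, either way round below 0.2 rad) or (horizontal distance between tall_a_hole and pin_right below 0.003 m and z of tall_a_hole in the frame of pin_right below 0.002 m and x of tall_a_mid in the frame of pin_right above 0.015 m and angle between tall_a_mid's own z axis and vertical below 0.06 rad and angle between the x axis of tall_a_mid and the x axis of die_set, either way round below 0.2 rad) or (horizontal distance between tall_b_hole and pin_left below 0.003 m and z of tall_b_hole in the frame of pin_left below 0.002 m and x of tall_b_mid in the frame of pin_left above 0.015 m and angle between tall_b_mid's own z axis and vertical below 0.06 rad and angle between the x axis of tall_b_mid and the x axis of die_set, either way round below 0.2 rad) or (horizontal distance between tall_b_hole and pin_right below 0.003 m and z of tall_b_hole in the frame of pin_right below 0.002 m and x of tall_b_mid in the frame of pin_right above 0.015 m and angle between tall_b_mid's own z axis and vertical below 0.06 rad and angle between the x axis of tall_b_mid and the x axis of die_set, either way round below 0.2 rad))), for 0.2 s.
2. both tall dies are seated, one over each pin ((((horizontal distance between tall_a_hole and pin_left below 0.003 m and z of tall_a_hole in the frame of pin_left below 0.002 m and x of tall_a_mid in the frame of pin_left above 0.015 m and angle between tall_a_mid's own z axis and vertical below 0.06 rad and angle between the x axis of tall_a_mid and the x axis of die_set, either way round below 0.2 rad) and (horizontal distance between tall_b_hole and pin_right below 0.003 m and z of tall_b_hole in the frame of pin_right below 0.002 m and x of tall_b_mid in the frame of pin_right above 0.015 m and angle between tall_b_mid's own z axis and vertical below 0.06 rad and angle between the x axis of tall_b_mid and the x axis of die_set, either way round below 0.2 rad)) or ((horizontal distance between tall_a_hole and pin_right below 0.003 m and z of tall_a_hole in the frame of pin_right below 0.002 m and x of tall_a_mid in the frame of pin_right above 0.015 m and angle between tall_a_mid's own z axis and vertical below 0.06 rad and angle between the x axis of tall_a_mid and the x axis of die_set, either way round below 0.2 rad) and (horizontal distance between tall_b_hole and pin_left below 0.003 m and z of tall_b_hole in the frame of pin_left below 0.002 m and x of tall_b_mid in the frame of pin_left above 0.015 m and angle between tall_b_mid's own z axis and vertical below 0.06 rad and angle between the x axis of tall_b_mid and the x axis of die_set, either way round below 0.2 rad)))), for 0.2 s.
At the end, for the whole second after the job is handed in: Each pin is in the ear hole of one tall die: hole within 3 mm of the pin, ear within 2 mm of the plate, block at least 15 mm behind the pin, upright within 0.06 rad, square to the plate within 0.2 rad, both at rest; each short die within 8 mm of its start ((((horizontal distance between tall_a_hole and pin_left below 0.003 m and z of tall_a_hole in the frame of pin_left below 0.002 m and x of tall_a_mid in the frame of pin_left above 0.015 m and angle between tall_a_mid's own z axis and vertical below 0.06 rad and angle between the x axis of tall_a_mid and the x axis of die_set, either way round below 0.2 rad) and (horizontal distance between tall_b_hole and pin_right below 0.003 m and z of tall_b_hole in the frame of pin_right below 0.002 m and x of tall_b_mid in the frame of pin_right above 0.015 m and angle between tall_b_mid's own z axis and vertical below 0.06 rad and angle between the x axis of tall_b_mid and the x axis of die_set, either way round below 0.2 rad)) or ((horizontal distance between tall_a_hole and pin_right below 0.003 m and z of tall_a_hole in the frame of pin_right below 0.002 m and x of tall_a_mid in the frame of pin_right above 0.015 m and angle between tall_a_mid's own z axis and vertical below 0.06 rad and angle between the x axis of tall_a_mid and the x axis of die_set, either way round below 0.2 rad) and (horizontal distance between tall_b_hole and pin_left below 0.003 m and z of tall_b_hole in the frame of pin_left below 0.002 m and x of tall_b_mid in the frame of pin_left above 0.015 m and angle between tall_b_mid's own z axis and vertical below 0.06 rad and angle between the x axis of tall_b_mid and the x axis of die_set, either way round below 0.2 rad))) and linear speed of each of tall_a, tall_b below 0.02 m/s and distance of each of short_a_mid, short_b_mid from where it was at the start of the episode below 0.008 m); the robot touches nothing.
It fails at once if a short die is pulled from its clip or shifted by more than 8 mm (distance of any of short_a_mid, short_b_mid from where it was at the start of the episode above 0.008 m).
It fails at once if the can, bottle, jar or wrench is shifted by more than 20 mm, or the can, bottle or jar tipped by more than 0.3 rad (distance of any of aerosol, oiler, jar, wrench from where it was at the start of the episode above 0.02 m or angle between any of aerosol, oiler, jar's own z axis and vertical above 0.3 rad).
It also fails if it takes over 70 s, if anything falls off the work surface, if the arm or the gripper's body presses on something with over 40 N, if the wrist force passes 120 N, or if a joint passes its speed limit or range.

## Working session

There is one attempt and no reset: what is moved stays moved. The work goes in short steps, Python scripts to look and compute and a tool call to move; the robot and the scene stay as the last step left them, time stands still between calls to the robot, and variables do not carry over. Pictures are saved under pics/ and viewed, at most 10 in all, crops included, and the job is handed in when it is done.

Besides the shell and the picture viewer there is one more tool, called as a command line: name --argument value ..., lists and objects as JSON in quotes. drive_tool: Moves the arm, as the interface text tells. Its arguments: {"type":"object","properties":{"motion":{"type":"array","items":{"type":"array"}},"force":{"type":"number"}},"required":["motion"]}

```bash
mkdir -p pics; ls; python3 - <<'E'
from bench import ctrl
import cv2,numpy as np
s=ctrl.get_state();print(s)
for n in("scene","top","wrist"):
    c=ctrl.calibration(n);print(n,{k:np.round(np.array(v),4).tolist() for k,v in c.items()})
    cv2.imwrite(f"pics/{n}0.png",ctrl.get_image(n)[...,::-1])
E
```

```text
pics
{'time': 0.0, 'joint_positions': array([ 1.18910652,  0.3218453 , -0.07010459,  1.45171521,  0.02261246,
        1.37082634, -0.05686108]), 'qd': array([ 0.00318533, -0.00058697, -0.00038026,  0.00092031, -0.00052215,
        0.00241825, -0.00028228]), 'joint_torque': array([ 3.55221414e-05, -4.91278875e+01, -4.03852919e-01, -3.12528098e+01,
       -6.38312730e-02,  4.37935092e-02,  1.87374853e-04]), 'position': array([ 0.2503942 , -0.59935269,  0.2911269 ]), 'tool_rot': array([-3.07834309e+00, -6.17414253e-01,  7.84481113e-04]), 'ft_force': array([-0.00538078,  0.26085124, -0.54341619]), 'torque': array([-0.00053468, -0.00241163,  0.01052999]), 'grip_force': 0.0, 'grip_width': 1.0035226338128058}
scene {'K': [[445.0759, 0.0, 327.1859], [0.0, 445.0759, 230.9323], [0.0, 0.0, 1.0]], 'distortion': [-0.1051, 0.0, 0.0, 0.0, 0.0], 'origin': [1.2869, 0.0619, 0.7198], 'attitude': [0.5901, 0.6713, 1.5523]}
top {'K': [[506.2263, 0.0, 327.4631], [0.0, 506.2263, 240.6315], [0.0, 0.0, 1.0]], 'distortion': [-0.1485, 0.0, 0.0, 0.0, 0.0], 'origin': [0.4731, -0.0036, 0.876], 'attitude': [0.1341, -0.1513, -1.5668]}
wrist {'K': [[422.8012, 0.0, 313.496], [0.0, 422.8012, 236.0691], [0.0, 0.0, 1.0]], 'distortion': [-0.0853, 0.0, 0.0, 0.0, 0.0], 'tool_from_camera': [[0.0, 0.9675, 0.2529, 0.0696], [1.0, -0.0, -0.0001, 0.0], [-0.0001, 0.2529, -0.9675, -0.0927], [0.0, 0.0, 0.0, 1.0]]}
```

View pics/scene0.png

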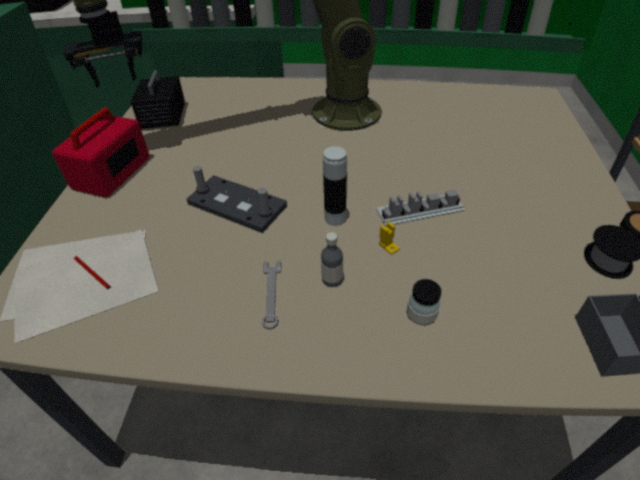

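View pics/top0.png

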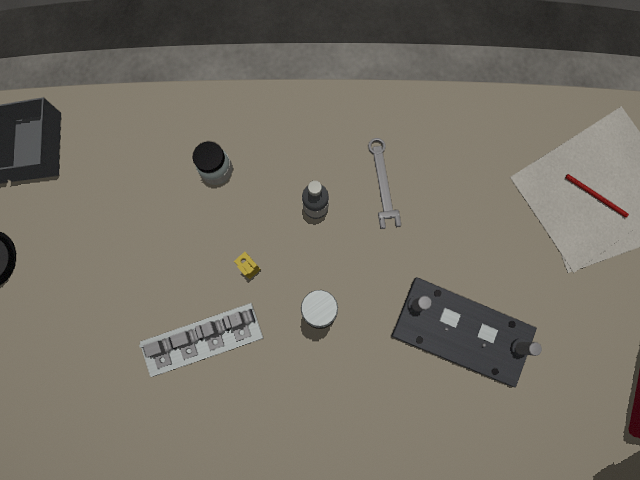

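The scene view shows the strip at (420,207), with blocks at (391,205), (415,202), (433,202), (452,198). The yellow decoy is at (388,238), and the die set at (237,203). In the top view the ear holes are at about (163,359), (189,351), (214,343), (241,334), and the pads at (450,318), (487,333). The candidates are these four dies plus the yellow piece, so I'll make a helper and check with a close crop.

```bash
cat > h.py <<'E'
import cv2,numpy as np
from scipy.spatial.transform import Rotation as R
from bench import ctrl
F=np.diag([1.,-1,-1])
def cam(n,s=None):
    c=ctrl.calibration(n);K=np.array(c["K"]);d=np.array(c["distortion"])
    if n=="wrist":
        s=s or ctrl.get_state();T=np.array(c["tool_from_camera"]);Rt=R.from_rotvec(s["tool_rot"]).as_matrix()
        return K,d,Rt@T[:3,:3],Rt@T[:3,3]+s["position"]
    return K,d,R.from_rotvec(c["attitude"]).as_matrix(),np.array(c["origin"])
def ray(C,px,z):
    K,d,Rm,o=C
    u=cv2.undistortPoints(np.array(px,float).reshape(-1,1,2),K,d).reshape(-1,2)
    D=(Rm@F@np.c_[u,np.ones(len(u))].T).T
    return o+D*((np.asarray(z)-o[2])/D[:,2])[:,None]
def proj(C,P):
    K,d,Rm,o=C
    M=(Rm@F).T
    return cv2.projectPoints(np.array(P,float).reshape(-1,1,3),cv2.Rodrigues(M)[0],-M@o,K,d)[0].reshape(-1,2)
def shot(n,f):
    s=ctrl.get_state();im=ctrl.get_image(n)[...,::-1].copy();cv2.imwrite(f,im);return s,im
E
python3 - <<'E'
from h import *
C=cam("top")
print("holes",ray(C,[(163,359),(189,351),(214,343),(241,334)],.011).round(3).tolist())
print("strip",ray(C,[(141,345),(254,305),(263,337),(153,375)],.006).round(3).tolist())
print("pads",ray(C,[(450,318),(487,333)],.02).round(3).tolist())
print("plate",ray(C,[(414,280),(536,325),(516,384),(392,338)],.02).round(3).tolist())
print("pillars",ray(C,[(425,302),(535,348)],.09).round(3).tolist())
print("can,oil,yel",ray(C,[(319,306),(315,187),(248,268)],[.19,.13,0]).round(3).tolist())
im=cv2.imread("pics/scene0.png");a=cv2.resize(im[180:260,370:475],None,fx=7,fy=7,interpolation=cv2.INTER_CUBIC)
cv2.imwrite("pics/c1.png",cv2.convertScaleAbs(a[:,:735],alpha=1.6))
E
```

```text
holes [[0.427, 0.267, 0.011], [0.442, 0.222, 0.011], [0.456, 0.179, 0.011], [0.471, 0.133, 0.011]]
strip [[0.45, 0.308, 0.006], [0.521, 0.113, 0.006], [0.466, 0.097, 0.006], [0.399, 0.285, 0.006]]
pads [[0.497, -0.221, 0.02], [0.47, -0.285, 0.02]]
plate [[0.562, -0.161, 0.02], [0.482, -0.373, 0.02], [0.383, -0.333, 0.02], [0.464, -0.121, 0.02]]
pillars [[0.52, -0.164, 0.09], [0.445, -0.34, 0.09]]
can,oil,yel [[0.509, 0.0, 0.19], [0.694, 0.007, 0.13], [0.585, 0.126, 0.0]]
```

View pics/c1.png

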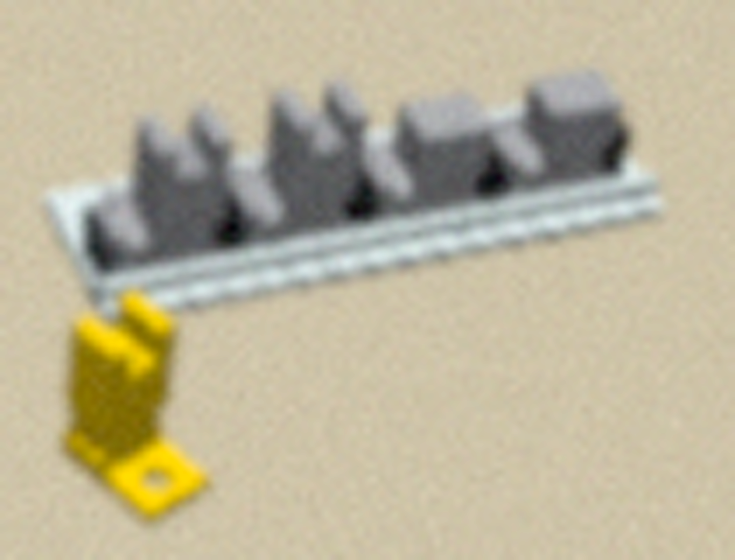

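The crop shows the tall grooved dies are the two on the left (scene pixels (395,205) and (415,200)). These are the two with smaller world y, at clips y = -72 and -24. The short ones are at (433,200) and (452,197), and the yellow decoy is at (388,240). I'll move over the die set first for a close look.

drive_tool --motion '[[[0,0,0],[0,0,-9.3],1],[[0,0,0],[0,0,-9.3],1],[[0,0,0],[0,0,-9.3],1],[[0,0,0],[0,0,-9.3],1],[[0,0,0],[0,0,-9.3],1]]'

```text
time: 0.78
position: [0.2505, -0.5996, 0.2918]
tool_rot: [-2.581, -1.79, -0.0]
ft_force: [0.3, -0.3, -0.7]
grip_width: 0.998
grip_force: 0.0
```

drive_tool --motion '[[[4.5,1,0],[0,0,0],1],[[4.5,1,0],[0,0,0],1],[[4.5,1,0],[0,0,0],1],[[4.5,1,0],[0,0,0],1],[[4.5,1,0],[0,0,0],1],[[4.5,1,0],[0,0,0],1],[[4.5,1,0],[0,0,0],1],[[4.5,1,0],[0,0,0],1],[[4.5,0.7,2],[0,0,0],1],[[0,0,2],[0,0,0],1],[[0,0,0],[0,0,0],1],[[0,0,0],[0,0,0],1]]'

```text
time: 2.28
position: [0.4757, -0.253, 0.2528]
tool_rot: [2.587, 1.781, 0.0]
ft_force: [0.3, 0.0, 0.1]
grip_width: 1.0
grip_force: 0.0
```

```bash
python3 - <<'E'
from h import *
s,im=shot("wrist","pics/w1.png");print(s["time"],s["position"],s["tool_rot"],np.abs(s["qd"]).max())
C=cam("wrist",s)
print(proj(C,[(.497,-.221,.02),(.47,-.285,.02)]))
E
```

```text
2.275 [ 0.4757349  -0.25302325  0.25280953] [2.58702284e+00 1.78126656e+00 5.51521280e-05] 0.01197678104693859
[[323.72043643 168.70154397]
 [320.24253972 255.44715731]]
```

View pics/w1.png

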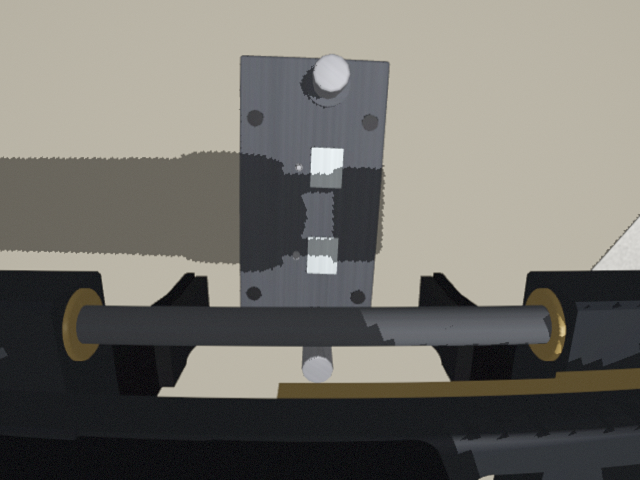

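The wrist view shows the die set: pads at (327,167) and (322,256), pin tips at about (298,168) and (295,256), and pillars at (332,75) and (317,365). My predictions agree within 3 px. I'll refine the pins and go to the strip.

```bash
python3 - <<'E'
from h import *
im=cv2.imread("pics/w1.png");C=cam("wrist")
g=cv2.cvtColor(im,cv2.COLOR_BGR2GRAY)
for (x0,y0,x1,y1) in((305,135,352,200),(300,225,345,285)):
    m=(g[y0:y1,x0:x1]>165).astype(np.uint8)
    n,l,st,c=cv2.connectedComponentsWithStats(m);k=1+st[1:,4].argmax();p=c[k]+[x0,y0]
    q=cv2.minAreaRect(np.argwhere(l==k)[:,::-1].astype(np.float32));print(p,st[k],q,ray(C,[p],.02).round(4))
for (x0,y0) in((285,155),(282,243)):
    a=g[y0:y0+27,x0:x0+27].astype(float);b=a-np.median(a);b[b<15]=0;yy,xx=np.mgrid[:27,:27]
    p=np.array([(b*xx).sum(),(b*yy).sum()])/b.sum()+[x0,y0];print(p,ray(C,[p],.025).round(4))
cr=cv2.resize(g[140:285,270:360],None,fx=4,fy=4,interpolation=cv2.INTER_CUBIC);cv2.imwrite("pics/c2.png",cv2.convertScaleAbs(cr,alpha=1.3))
E
```

```text
[325.64896373 159.75906736] [  6  12  33  28 772] ((22.0, 25.5), (27.0, 32.0), 90.0) [[ 0.501  -0.2154  0.02  ]]
[320.72691552 264.58349705] [  7  29  30  20 509] ((21.5, 38.5), (19.0, 29.0), 90.0) [[ 0.4678 -0.2927  0.02  ]]
[305.63036038 166.2162271 ] [[ 0.4852 -0.2141  0.025 ]]
[306.75229142 260.83760282] [[ 0.4591 -0.2842  0.025 ]]
```

View pics/c2.png

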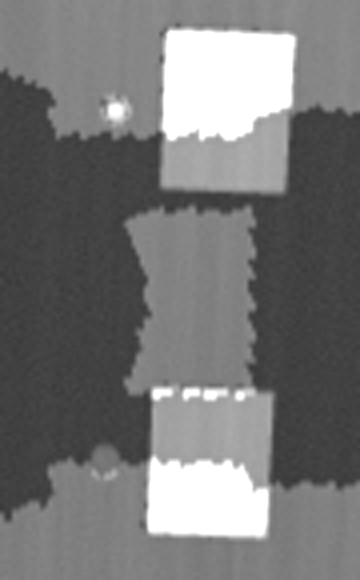

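In the crop, the left pin tip is at (298.4,167.1) and the right at (295.9,255). Pad centres are at (326.3,167.4) and (322.2,255.4).

```bash
python3 - <<'E'
from h import *
C=cam("wrist")
P=ray(C,[(298.4,167.1),(295.9,255.0),(326.3,167.4),(322.2,255.4)],[.026,.024,.02,.02]);print(P.round(4))
obj=np.array([[-9,35],[-9,-35],[12,35],[12,-35]])/1000.
a=P[:,:2];ac=a.mean(0);oc=obj.mean(0);H=(obj-oc).T@(a-ac);U,S,V=np.linalg.svd(H);Rm=V.T@U.T
yaw=np.arctan2(Rm[1,0],Rm[0,0]);o=ac-Rm@oc;print("yaw",np.degrees(yaw),"o",o,"res mm",((obj@Rm.T+o-a)*1e3).round(2).tolist(),"pins",o+obj[:2]@Rm.T)
np.save("set.npy",np.r_[o,yaw])
E
```

```text
[[ 0.48   -0.2127  0.026 ]
 [ 0.4526 -0.2768  0.024 ]
 [ 0.4994 -0.221   0.02  ]
 [ 0.4717 -0.2858  0.02  ]]
yaw -23.22030677916198 o [ 0.47454235 -0.24850346] res mm [[0.11, -0.07], [-0.14, -0.28], [-0.06, -0.06], [0.09, 0.41]] pins [[ 0.48007076 -0.21279021]
 [ 0.45247202 -0.2771199 ]]
```

drive_tool --motion '[[[0,0,-3],[0,0,0],1],[[0,0,-3],[0,0,0],1],[[4.7,-1.6,0],[0,0,0],1],[[4.7,-1.6,0],[0,0,0],1],[[4.7,-1.6,0],[0,0,0],1],[[4.7,-1.6,0],[0,0,0],1],[[4.7,-1.6,0],[0,0,0],1],[[4.7,-1.6,0],[0,0,0],1],[[4.7,-1.6,0],[0,0,0],1],[[4.7,-1.6,0],[0,0,0],1]]'

```text
time: 3.58
position: [0.4904, 0.1457, 0.3135]
tool_rot: [2.586, 1.78, 0.003]
ft_force: [0.1, -0.2, -0.2]
grip_width: 0.998
grip_force: 0.0
```

drive_tool --motion '[[[0,0,0],[0,0,-9.8],1],[[0,0,0],[0,0,-9.8],1],[[0,0,0],[0,0,-9.8],1],[[0,0,2],[0,0,-9.7],1],[[0,0,4],[0,0,0],1],[[0,0,0],[0,0,0],1],[[0,0,0],[0,0,0],1]]'

```text
time: 4.45
position: [0.4907, 0.1448, 0.2539]
tool_rot: [1.841, 2.544, 0.002]
ft_force: [-0.0, 0.1, 0.2]
grip_width: 0.996
grip_force: 0.0
```

```bash
python3 - <<'E'
from h import *
s,im=shot("wrist","pics/w2.png");print(s["time"],s["position"],s["tool_rot"],s["ft_force"],np.abs(s["qd"]).max())
np.save("s2.npy",np.r_[s["position"],s["tool_rot"]])
cr=cv2.resize(im[80:330,150:490],None,fx=2.3,fy=2.3,interpolation=cv2.INTER_CUBIC);cv2.imwrite("pics/c3.png",cv2.convertScaleAbs(cr,alpha=1.4))
E
```

```text
4.45 [0.4907468  0.14478407 0.25388531] [1.84065004e+00 2.54416654e+00 2.30529262e-03] [-0.02713663  0.12361428  0.23618853] 0.014258829718102774
```

View pics/c3.png

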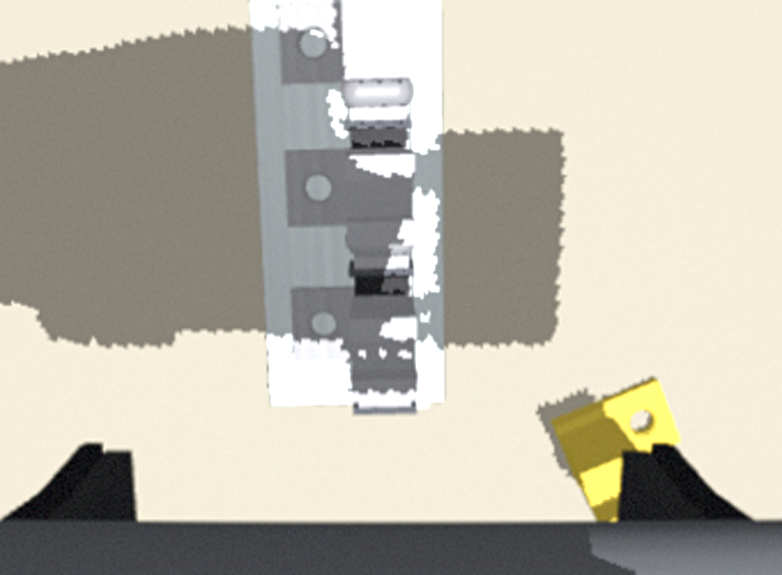

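The crop (2.3x, offset 150,80) shows the ear holes at crop (323,322) for clip 0, (318,187) for clip 1, and (313,42) for clip 2, which is a short die. The yellow decoy lies to the right at (610,440).

```bash
python3 - <<'E'
from h import *
v=np.load("s2.npy");C=cam("wrist",{"position":v[:3],"tool_rot":v[3:]})
px=np.array([(323,322),(318,187),(313,42)])/2.3+[150,80]-.28
im=cv2.imread("pics/w2.png",0).astype(np.uint8)
for i,p in enumerate(px): # refine: bright disc centroid
    x,y=np.round(p).astype(int);w=im[y-8:y+9,x-8:x+9].astype(float);print(i,p,np.percentile(w,[5,50,95]))
P=ray(C,px,.0085);print(P.round(4))
d=P[2]-P[0];yaw=np.arctan2(-d[0],d[1]);print("yaw",np.degrees(yaw),np.linalg.norm(d))
X=np.array([np.cos(yaw),np.sin(yaw)]);B=P[:2,:2]+.021*X;print("blocks",B)
print("toolx",np.degrees(2*np.arctan2(v[4],v[3])))
np.save("blk.npy",np.r_[B.ravel(),yaw])
Rt=R.from_rotvec(v[3:]).as_matrix()
for b in B: print("tool shift cm",Rt.T@(np.r_[b,.04+.051]-v[:3])*100)
E
```

```text
0 [290.15478261 219.72      ] [ 79.  86. 147.]
1 [287.98086957 161.02434783] [ 81.  87. 121.]
2 [285.80695652  97.98086957] [ 83. 119. 187.]
[[0.4754 0.1338 0.0085]
 [0.4595 0.1787 0.0085]
 [0.4434 0.2241 0.0085]]
yaw 19.533470125345584 0.09581233119734217
blocks [[0.49519662 0.14085968]
 [0.4792565  0.18570487]]
toolx 108.23013317725562
tool shift cm [-0.50742987  0.26709172 16.28924255]
tool shift cm [ 4.25066267  0.15599987 16.28769933]
```

drive_tool --motion '[[[-0.5,0.27,3],[0,0,-1.3],0],[[0,0,4],[0,0,0],0],[[0,0,4],[0,0,0],0],[[0,0,0],[0,0,0],0],[[0,0,2],[0,0,0],0],[[0,0,2],[0,0,0],0],[[0,0,1.2],[0,0,0],0],[[0,0,0],[0,0,0],0],[[0,0,0],[0,0,0],0]]' --force 50

```text
time: 5.62
position: [0.4943, 0.1411, 0.0906]
tool_rot: [1.811, 2.567, 0.001]
ft_force: [0.1, -0.6, -0.3]
grip_width: 0.496
grip_force: 0.0
```

```bash
python3 - <<'E'
from h import *
s=ctrl.get_state();b=np.load("blk.npy");Rt=R.from_rotvec(s["tool_rot"]).as_matrix()
print(s["position"],s["ft_force"],s["grip_width"],(Rt.T@(np.r_[b[:2],.091]-s["position"])*1000).round(2),np.degrees(2*np.arctan2(*s["tool_rot"][[1,0]]))-90-np.degrees(b[4]))
E
```

```text
[0.4943094  0.14114369 0.09057666] [ 0.1058074  -0.59140992 -0.25882617] 0.496148758589033 [-0.57  0.74 -0.42] 0.05606273087868274
```

Good alignment. Close, then pull straight up.

drive_tool --motion '[[[0,0.07,0],[0,0,0],0],[[0,0,0],[0,0,0],-1],[[0,0,0],[0,0,0],-1],[[0,0,0],[0,0,0],-1],[[0,0,0],[0,0,0],-1],[[0,0,0],[0,0,0],-1],[[0,0,0],[0,0,0],-1]]' --force 50

```text
time: 6.5
position: [0.4947, 0.1411, 0.0903]
tool_rot: [1.811, 2.567, -0.0]
ft_force: [-1.2, 0.1, 1.7]
grip_width: 0.222
grip_force: 50.0
```

drive_tool --motion '[[[0,0,-0.4],[0,0,0],-1],[[0,0,-0.4],[0,0,0],-1],[[0,0,-0.6],[0,0,0],-1],[[0,0,-1],[0,0,0],-1],[[0,0,-1.5],[0,0,0],-1],[[0,0,-3],[0,0,0],-1],[[0,0,0],[0,0,0],-1],[[0,0,0],[0,0,0],-1]]'

```text
time: 7.5
position: [0.4947, 0.1407, 0.1593]
tool_rot: [1.811, 2.566, -0.001]
ft_force: [-0.2, 0.3, -2.2]
grip_width: 0.229
grip_force: 50.0
```

drive_tool --motion '[[[0,0,-5],[0,0,0],-1],[[0,0,-5],[0,0,0],-1],[[0,0,-5],[0,0,0],-1],[[0,0,-1.5],[0,0,0],-1],[[0,0,0],[0,0,0],-1],[[0,0,0],[0,0,0],-1]]'

```text
time: 8.25
position: [0.4938, 0.1406, 0.3218]
tool_rot: [-1.81, -2.564, 0.004]
ft_force: [-0.2, -0.8, -3.4]
grip_width: 0.219
grip_force: 50.0
```

```bash
python3 - <<'E'
from h import *
s,im=shot("wrist","pics/w3.png");print(s["position"],s["tool_rot"])
b=np.load("set.npy");c,sn=np.cos(b[2]),np.sin(b[2])
Rt=R.from_rotvec(s["tool_rot"]).as_matrix()
for y in(-.035,.035):
    blk=b[:2]+np.array([[c,-sn],[sn,c]])@[.012,y];print("block target",blk,"shift",(Rt.T@(np.r_[blk,.32]-s["position"])*100).round(2))
C=cam("wrist",s) # predicted hole pixel in hand (tool coords: y=-.021, die bottom 34mm below grasp)
for z in(.085,.080): print(proj(C,[Rt@np.array([-.0006,-.021,z])+s["position"]]))
a=cv2.convertScaleAbs(cv2.resize(im[200:480,170:470],None,fx=2,fy=2,interpolation=cv2.INTER_CUBIC),alpha=1.5);cv2.imwrite("pics/c4.png",a)
E
```

```text
[0.49375001 0.1406069  0.32179891] [-1.8098042  -2.56430856  0.0042836 ]
block target [ 0.47177093 -0.28539952] shift [-39.4  -16.34   0.21]
block target [ 0.49936966 -0.22106983] shift [-34.27 -11.59   0.2 ]
[[264.66544342 285.35275021]]
[[263.37561408 289.50326853]]
```

View pics/c4.png

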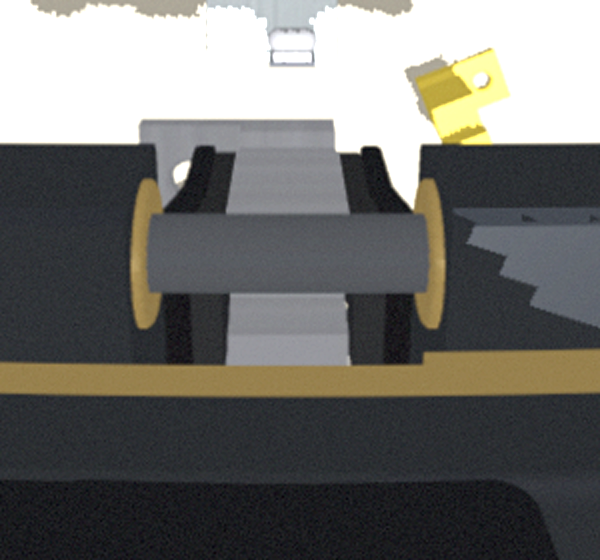

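The crop shows the held die's ear: near edge at row ~120, left corner at col ~141, right corner at col ~333, with the hole partly hidden near (183,173). I'll check it against the model.

```bash
python3 - <<'E'
from h import *
s=ctrl.get_state();Rt=R.from_rotvec(s["tool_rot"]).as_matrix();C=cam("wrist",s)
f=lambda p:((proj(C,(Rt@np.array(p).T).T+s["position"])-[170,200]+.25)*2).round(1).tolist()
print("ear corner top,bot",f([[.013,-.032,.08],[.013,-.032,.085]]),"block bot right",f([[.013,.01,.085]]))
print("hole left/top edges at top face",f([[0,-.0255,.08],[.0045,-.021,.08],[.0045,-.021,.085]]))
im=cv2.imread("pics/w3.png",0)
for c in(245,255,270,300,320):print(c,im[252:276,c].tolist())
for r in(268,):print(r,im[r,232:275].tolist())
for r in(282,286,290):print(r,im[r,250:275].tolist())
E
```

```text
ear corner top,bot [[134.2, 120.1], [138.2, 113.2]] block bot right [[328.8, 113.4]]
hole left/top edges at top face [[166.6, 176.9], [186.5, 157.6], [189.1, 149.8]]
245 [193, 193, 193, 194, 193, 193, 186, 148, 93, 86, 91, 98, 101, 99, 100, 100, 100, 103, 101, 80, 42, 27, 30, 31]
255 [193, 193, 193, 192, 192, 194, 186, 148, 95, 89, 93, 99, 97, 98, 97, 99, 99, 98, 99, 97, 99, 96, 99, 100]
270 [193, 194, 194, 194, 193, 193, 187, 151, 96, 86, 90, 95, 96, 97, 96, 96, 96, 95, 96, 96, 74, 29, 17, 21]
300 [193, 193, 194, 192, 193, 194, 187, 152, 96, 89, 91, 92, 92, 95, 101, 101, 101, 101, 100, 102, 100, 97, 91, 89]
320 [194, 193, 192, 193, 194, 194, 187, 151, 97, 91, 92, 94, 95, 98, 101, 105, 102, 103, 104, 103, 105, 99, 92, 90]
268 [193, 193, 193, 194, 193, 195, 193, 144, 101, 96, 98, 99, 100, 100, 101, 100, 102, 100, 100, 100, 96, 99, 97, 99, 98, 97, 99, 99, 100, 100, 100, 99, 103, 100, 99, 98, 97, 96, 96, 97, 98, 99, 99]
282 [100, 99, 100, 98, 98, 97, 98, 96, 116, 148, 176, 191, 195, 195, 168, 81, 19, 20, 16, 23, 16, 16, 16, 22, 21]
286 [101, 100, 98, 96, 93, 92, 125, 187, 195, 193, 194, 194, 195, 146, 64, 18, 14, 18, 23, 18, 15, 18, 19, 17, 13]
290 [102, 102, 97, 95, 94, 92, 93, 146, 188, 169, 161, 126, 71, 25, 15, 13, 17, 20, 17, 18, 20, 15, 17, 14, 19]
```

The in-hand die is square and within about 1 mm of nominal. I'll carry it over the can to the right pin.

drive_tool --motion '[[[-4.9,-2,0],[0,0,0],-1],[[-4.9,-2,0],[0,0,0],-1],[[-4.9,-2,0],[0,0,0],-1],[[-4.9,-2,0],[0,0,0],-1],[[-4.9,-2,0],[0,0,0],-1],[[-4.9,-2,0],[0,0,0],-1],[[-4.9,-2,0],[0,0,0],-1],[[-5,-2.2,0],[0,0,0],-1],[[0,0,0],[0,0,0],-1]]'

```text
time: 9.43
position: [0.471, -0.2891, 0.3213]
tool_rot: [-1.821, -2.555, 0.003]
ft_force: [-0.2, -0.1, -2.6]
grip_width: 0.23
grip_force: 50.0
```

drive_tool --motion '[[[0,0,0],[0,0,8.6],-1],[[0,0,0],[0,0,8.6],-1],[[0,0,0],[0,0,8.6],-1],[[0,0,0],[0,0,8.5],-1],[[0,0,3],[0,0,8.5],-1],[[0,0,5],[0,0,0],-1],[[0,0,5],[0,0,0],-1],[[0,0,2],[0,0,0],-1],[[0,0,0],[0,0,0],-1],[[0,0,0],[0,0,0],-1]]'

```text
time: 10.68
position: [0.4743, -0.2831, 0.1748]
tool_rot: [2.622, 1.729, 0.001]
ft_force: [0.5, 0.3, -3.1]
grip_width: 0.223
grip_force: 50.0
```

```bash
cat > corr.py <<'E'
import sys
from h import *
# corr.py pin(0 left,1 right)  hole_x hole_y in tool (mm)
b=np.load("set.npy");c,sn=np.cos(b[2]),np.sin(b[2])
k=int(sys.argv[1]);hx,hy=float(sys.argv[2])/1e3,float(sys.argv[3])/1e3
s=ctrl.get_state();th=2*np.arctan2(s["tool_rot"][1],s["tool_rot"][0])
pin=b[:2]+np.array([[c,-sn],[sn,c]])@[-.009,(.035,-.035)[k]]
Rt=R.from_rotvec(s["tool_rot"]).as_matrix()
h=Rt@[hx,hy,.0843]+s["position"]
e=Rt.T@(np.r_[pin,.02]-h)*100
t=np.degrees(th-np.pi/2-b[2]);t=(t+180)%360-180
print("t",s["time"],"shift cm",e.round(3),"tool turn deg",round(t,2),"tilt",np.degrees(np.arccos(-Rt[2,2])).round(2),Rt[:2,2].round(4),s["ft_force"].round(1))
E
python3 corr.py 1 -0.7 -20.5
```

```text
t 10.675 shift cm [-0.238 -0.204  7.048] tool turn deg 0.03 tilt 0.04 [ 0.0007 -0.0002] [ 0.5  0.3 -3.1]
```

drive_tool --motion '[[[-0.24,-0.2,2],[0,0,0],-1],[[0,0,3],[0,0,0],-1],[[0,0,1.2],[0,0,0],-1],[[0,0,0],[0,0,0],-1],[[0,0,0],[0,0,0],-1],[[0,0,0],[0,0,0],-1]]'

```text
time: 11.42
position: [0.4717, -0.2853, 0.1135]
tool_rot: [2.621, 1.728, 0.001]
ft_force: [-0.1, -0.5, -2.1]
grip_width: 0.23
grip_force: 50.0
```

```bash
python3 corr.py 1 -0.7 -20.5; python3 - <<'E'
from h import *
s,im=shot("wrist","pics/w4.png")
a=cv2.convertScaleAbs(cv2.resize(im[225:310,210:350],None,fx=5,fy=5,interpolation=cv2.INTER_CUBIC),alpha=2);cv2.imwrite("pics/c5.png",a)
E
```

```text
t 11.425 shift cm [ 0.065 -0.056  0.913] tool turn deg -0.01 tilt 0.13 [ 0.0017 -0.0013] [-0.1 -0.5 -2.1]
```

View pics/c5.png

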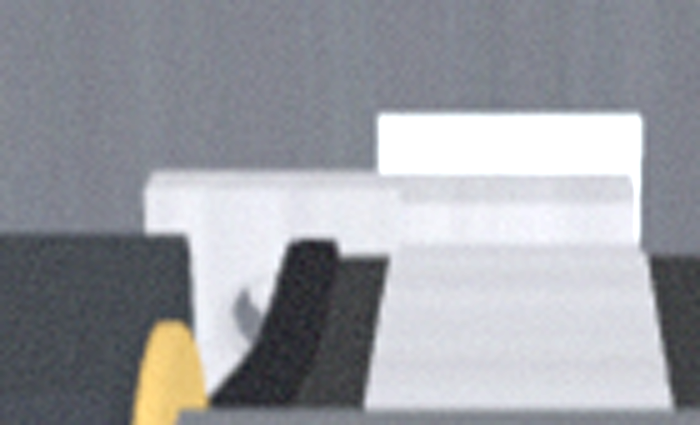

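The crop (5x, offset 210,225) shows the die above the plate. The pad's far corners are at (378,113) and (641,113), the block's lower right edge at (632,178), and the ear's left edge at (145,175). I'll compute the offset between die and pad from these.

```bash
python3 - <<'E'
from h import *
s=ctrl.get_state();Rt=R.from_rotvec(s["tool_rot"]).as_matrix();C=cam("wrist",s)
f=lambda x,y:(x/5+210-.4,y/5+225-.4)
zb=s["position"][2]-.0843
P=ray(C,[f(378,113),f(641,113),f(632,176),f(400,173)],[.02,.02,zb,zb])
Q=ray(C,[f(145,185)],[zb+.005])
print(zb,((P-s["position"])@Rt*1e3).round(2),((Q-s["position"])@Rt*1e3).round(2))
# pad size from first view
T=ray(cam("wrist",{"position":np.array([.47573,-.25302,.25281]),"tool_rot":np.array([2.58702,1.78127,0])}),[(x/4+270-.375,y/4+140-.375) for x,y in((164,29),(296,36),(287,193),(160,187),(152,390),(273,393),(268,537),(148,532))],.02)
b=np.load("set.npy");c,sn=np.cos(b[2]),np.sin(b[2]);print(((T[:,:2]-b[:2])@np.array([[c,-sn],[sn,c]])*1e3).round(2))
E
```

```text
0.028960521025121894 [[ 15.45 -12.3   93.23]
 [ 15.45  11.78  93.27]
 [ 12.28  10.55  84.31]
 [ 12.56  -9.83  84.28]] [[ 13.06 -31.41  79.24]]
[[ -0.89  50.19]
 [ 24.14  49.93]
 [ 24.1   19.96]
 [ -0.49  20.11]
 [ -0.53 -20.48]
 [ 23.57 -20.12]
 [ 24.24 -50.49]
 [ -0.24 -50.4 ]]
```

drive_tool --motion '[[[0.09,-0.07,0],[0,0,0],-1],[[0,0,0.3],[0,0,0],-1],[[0,0,0.2],[0,0,0],-1],[[0,0,0.2],[0,0,0],-1],[[0,0,0.1],[0,0,0],-1],[[0,0,0],[0,0,0],-1]]'

```text
time: 12.22
position: [0.4707, -0.2838, 0.1043]
tool_rot: [2.623, 1.729, -0.0]
ft_force: [-0.6, 0.4, -1.4]
grip_width: 0.223
grip_force: 50.0
```

```bash
python3 corr.py 1 -0.6 -20.4
```

```text
t 12.225 shift cm [-0.046  0.107  0.001] tool turn deg 0.0 tilt 0.01 [-0.0001 -0.0001] [-0.6  0.4 -1.4]
```

drive_tool --motion '[[[0,0,0.05],[0,0,0],-1],[[0,0,0.05],[0,0,0],-1],[[0,0,0],[0,0,0],-1]]'

```text
time: 12.6
position: [0.4707, -0.2837, 0.1043]
tool_rot: [2.623, 1.729, -0.001]
ft_force: [-2.6, 1.8, 7.4]
grip_width: 0.226
grip_force: 50.0
```

Seated with contact force. Release and lift.

drive_tool --motion '[[[0,0,0],[0,0,0],-0.3],[[0,0,0],[0,0,0],-0.1],[[0,0,0],[0,0,0],0],[[0,0,0],[0,0,0],0],[[0,0,-2],[0,0,0],0],[[0,0,-5],[0,0,0],0],[[0,0,-5],[0,0,0],0],[[0,0,-5],[0,0,0],0],[[0,0,-4.5],[0,0,0],0],[[0,0,0],[0,0,0],0]]'

```text
time: 13.85
position: [0.4724, -0.2844, 0.3226]
tool_rot: [2.617, 1.725, 0.005]
ft_force: [0.7, 0.3, -0.3]
grip_width: 0.498
grip_force: 0.0
```

```bash
python3 - <<'E'
from h import *
s,im=shot("wrist","pics/w5.png")
b=np.load("blk.npy");Rt=R.from_rotvec(s["tool_rot"]).as_matrix()
print(s["time"],s["position"],(Rt.T@(np.r_[b[2:4],.32]-s["position"])*100).round(2))
a=cv2.convertScaleAbs(cv2.resize(im[60:330,200:440],None,fx=2.2,fy=2.2,interpolation=cv2.INTER_CUBIC),alpha=1.6);cv2.imwrite("pics/c6.png",a)
E
```

```text
13.85 [ 0.47236726 -0.28437456  0.32256182] [ 4.347e+01 -1.790e+01  4.000e-02]
```

View pics/c6.png

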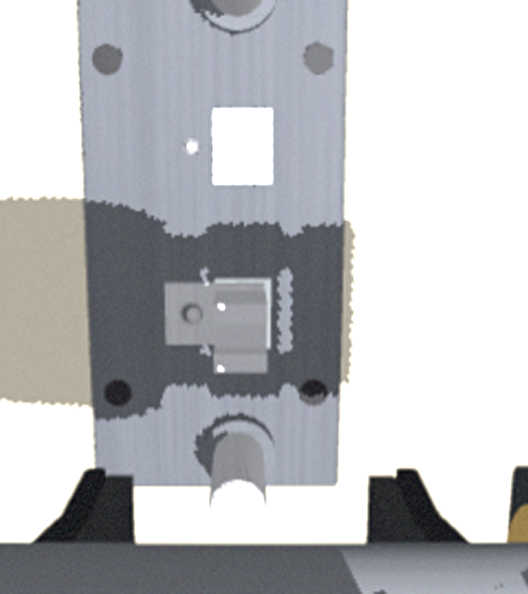

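The crop shows the first die seated: its pin sits in the ear hole at crop (192,313), and the block is square on its pad. Now the second tall die in clip 1.

drive_tool --motion '[[[4.8,-2,0],[0,0,0],0],[[4.8,-2,0],[0,0,0],0],[[4.8,-2,0],[0,0,0],0],[[4.8,-2,0],[0,0,0],0],[[4.8,-2,0],[0,0,0],0],[[4.8,-2,0],[0,0,0],0],[[4.8,-2,0],[0,0,0],0],[[4.8,-2,0],[0,0,0],0],[[5,-1.9,0],[0,0,0],0],[[0,0,0],[0,0,0],0]]'

```text
time: 15.15
position: [0.4753, 0.1904, 0.3168]
tool_rot: [-2.612, -1.739, 0.002]
ft_force: [0.5, -0.2, -0.6]
grip_width: 0.501
grip_force: 0.0
```

drive_tool --motion '[[[0,0,0],[0,0,-8.6],0],[[0,0,0],[0,0,-8.6],0],[[0,0,0],[0,0,-8.6],0],[[0,0,0],[0,0,-8.5],0],[[0,0,0],[0,0,-8.5],0],[[0,0,5],[0,0,0],0],[[0,0,5],[0,0,0],0],[[0,0,3],[0,0,0],0],[[0,0,0],[0,0,0],0],[[0,0,0],[0,0,0],0]]'

```text
time: 16.4
position: [0.4778, 0.1853, 0.1889]
tool_rot: [1.812, 2.566, 0.001]
ft_force: [-0.2, -0.1, -0.3]
grip_width: 0.503
grip_force: 0.0
```

```bash
cat > g.py <<'E'
from h import *
s=ctrl.get_state();b=np.load("blk.npy");Rt=R.from_rotvec(s["tool_rot"]).as_matrix()
print(s["position"],s["ft_force"].round(1),(Rt.T@(np.r_[b[2:4],.0905]-s["position"])*100).round(3),np.degrees(2*np.arctan2(*s["tool_rot"][[1,0]]))-90-np.degrees(b[4]))
E
python3 g.py
```

```text
[0.47775635 0.18533747 0.18888849] [-0.2 -0.1 -0.3] [-0.015  0.148  9.839] 0.008796547165676571
```

drive_tool --motion '[[[0,0.14,3],[0,0,0],0],[[0,0,3],[0,0,0],0],[[0,0,2],[0,0,0],0],[[0,0,1.8],[0,0,0],0],[[0,0,0],[0,0,0],0],[[0,0,0],[0,0,0],0]]'

```text
time: 17.15
position: [0.4792, 0.1865, 0.091]
tool_rot: [1.811, 2.566, 0.002]
ft_force: [0.6, -0.7, 1.2]
grip_width: 0.502
grip_force: 0.0
```

```bash
python3 g.py
```

```text
[0.47917007 0.18650112 0.09097321] [ 0.6 -0.7  1.2] [-0.078 -0.019  0.047] 0.05287732920011834
```

drive_tool --motion '[[[-0.05,0,0],[0,0,0],-1],[[0,0,0],[0,0,0],-1],[[0,0,0],[0,0,0],-1],[[0,0,0],[0,0,0],-1],[[0,0,0],[0,0,0],-1],[[0,0,0],[0,0,0],-1],[[0,0,0],[0,0,0],-1]]' --force 50

```text
time: 18.02
position: [0.4789, 0.1856, 0.0905]
tool_rot: [1.811, 2.566, -0.0]
ft_force: [-0.9, -0.6, 5.0]
grip_width: 0.225
grip_force: 50.0
```

drive_tool --motion '[[[0,0,-0.4],[0,0,0],-1],[[0,0,-0.4],[0,0,0],-1],[[0,0,-0.6],[0,0,0],-1],[[0,0,-1],[0,0,0],-1],[[0,0,-1.5],[0,0,0],-1],[[0,0,-4],[0,0,0],-1],[[0,0,-5],[0,0,0],-1],[[0,0,-5],[0,0,0],-1],[[0,0,-5],[0,0,0],-1],[[0,0,0],[0,0,0],-1],[[0,0,0],[0,0,0],-1]]'

```text
time: 19.4
position: [0.4785, 0.1854, 0.3193]
tool_rot: [1.811, 2.566, -0.001]
ft_force: [-0.4, -0.5, -3.1]
grip_width: 0.227
grip_force: 50.0
```

```bash
python3 - <<'E'
from h import *
s=ctrl.get_state();b=np.load("set.npy");c,sn=np.cos(b[2]),np.sin(b[2])
Rt=R.from_rotvec(s["tool_rot"]).as_matrix()
blk=b[:2]+np.array([[c,-sn],[sn,c]])@[.012,.035];print(s["position"],"shift",(Rt.T@(np.r_[blk,.32]-s["position"])*100).round(2))
E
```

```text
[0.47850865 0.18539706 0.31927093] shift [-3.900e+01 -1.165e+01 -2.000e-02]
```

drive_tool --motion '[[[-4.9,-1.4,0],[0,0,0],-1],[[-4.9,-1.4,0],[0,0,0],-1],[[-4.9,-1.4,0],[0,0,0],-1],[[-4.9,-1.5,0],[0,0,0],-1],[[-4.9,-1.5,0],[0,0,0],-1],[[-4.9,-1.5,0],[0,0,0],-1],[[-4.8,-1.5,0],[0,0,0],-1],[[-4.8,-1.5,0],[0,0,0],-1],[[0,0,0],[0,0,0],-1]]'

```text
time: 20.52
position: [0.497, -0.2264, 0.3164]
tool_rot: [-1.819, -2.556, 0.003]
ft_force: [0.1, 0.5, -3.2]
grip_width: 0.227
grip_force: 50.0
```

drive_tool --motion '[[[0,0,0],[0,0,8.6],-1],[[0,0,0],[0,0,8.6],-1],[[0,0,0],[0,0,8.6],-1],[[0,0,0],[0,0,8.5],-1],[[0,0,3],[0,0,8.5],-1],[[0,0,5],[0,0,0],-1],[[0,0,5],[0,0,0],-1],[[0,0,2],[0,0,0],-1],[[0,0,0],[0,0,0],-1],[[0,0,0],[0,0,0],-1]]'

```text
time: 21.78
position: [0.4996, -0.2206, 0.1698]
tool_rot: [2.622, 1.729, 0.001]
ft_force: [0.2, -0.7, -2.4]
grip_width: 0.228
grip_force: 50.0
```

```bash
python3 corr.py 0 0 -20.4
```

```text
t 21.775 shift cm [-0.051 -0.074  6.546] tool turn deg 0.03 tilt 0.03 [ 0.0006 -0.0001] [ 0.2 -0.7 -2.4]
```

drive_tool --motion '[[[-0.05,-0.07,2],[0,0,0],-1],[[0,0,2.5],[0,0,0],-1],[[0,0,1.2],[0,0,0],-1],[[0,0,0],[0,0,0],-1],[[0,0,0],[0,0,0],-1],[[0,0,0],[0,0,0],-1]]'

```text
time: 22.52
position: [0.499, -0.2215, 0.1133]
tool_rot: [2.622, 1.728, 0.001]
ft_force: [0.1, 0.5, -2.8]
grip_width: 0.227
grip_force: 50.0
```

```bash
python3 corr.py 0 0 -20.4; python3 - <<'E'
from h import *
s,im=shot("wrist","pics/w6.png");np.save("s6.npy",np.r_[s["position"],s["tool_rot"]])
g=cv2.cvtColor(im,cv2.COLOR_BGR2GRAY)
print("vertical profiles")
for c in(245,255,300,320):print(c,g[240:275,c].tolist())
for r in(250,253,262,264):print(r,g[r,230:250].tolist(),g[r,278:294].tolist(),g[r,325:348].tolist())
E
```

```text
t 22.525 shift cm [ 0.054 -0.063  0.898] tool turn deg -0.0 tilt 0.11 [ 0.0016 -0.0011] [ 0.1  0.5 -2.8]
vertical profiles
245 [69, 66, 70, 68, 68, 67, 68, 68, 66, 69, 70, 70, 68, 68, 67, 67, 71, 90, 107, 106, 108, 117, 118, 120, 120, 118, 119, 120, 119, 119, 120, 97, 53, 39, 36]
255 [69, 71, 67, 69, 68, 68, 69, 66, 67, 70, 70, 67, 68, 69, 66, 67, 68, 92, 108, 108, 108, 114, 116, 116, 118, 119, 118, 118, 116, 116, 118, 117, 118, 117, 117]
300 [68, 68, 69, 68, 71, 67, 91, 135, 157, 158, 158, 157, 157, 157, 157, 158, 156, 142, 112, 107, 108, 108, 106, 115, 117, 120, 121, 120, 121, 122, 119, 119, 111, 108, 108]
320 [67, 69, 69, 67, 68, 68, 96, 140, 162, 164, 161, 161, 161, 160, 162, 161, 162, 143, 112, 109, 110, 111, 110, 113, 119, 121, 122, 123, 123, 123, 123, 116, 111, 110, 109]
250 [68, 68, 67, 68, 70, 70, 69, 68, 69, 71, 69, 69, 68, 68, 69, 70, 70, 69, 69, 68] [70, 68, 68, 70, 69, 69, 68, 100, 155, 156, 155, 154, 154, 155, 156, 155] [156, 156, 156, 158, 159, 157, 156, 156, 156, 156, 156, 157, 155, 101, 68, 67, 67, 68, 66, 69, 66, 67, 69]
253 [68, 67, 67, 66, 64, 70, 69, 69, 68, 71, 70, 70, 68, 68, 67, 68, 68, 68, 70, 69] [69, 71, 68, 70, 69, 67, 72, 99, 156, 157, 154, 154, 155, 153, 154, 155] [156, 155, 156, 157, 158, 156, 155, 155, 155, 155, 156, 157, 155, 100, 68, 69, 69, 66, 66, 67, 66, 67, 67]
262 [65, 66, 68, 66, 66, 67, 67, 69, 80, 111, 118, 117, 116, 117, 119, 118, 122, 120, 120, 119] [118, 119, 117, 118, 118, 118, 117, 119, 116, 116, 117, 116, 108, 107, 109, 109] [108, 108, 107, 108, 107, 107, 107, 110, 110, 110, 109, 115, 139, 81, 68, 67, 69, 68, 67, 69, 67, 67, 65]
264 [67, 64, 63, 69, 67, 68, 67, 68, 82, 111, 118, 118, 117, 117, 118, 120, 119, 118, 120, 120] [118, 116, 117, 117, 117, 117, 118, 118, 117, 117, 118, 119, 115, 116, 117, 118] [116, 116, 114, 117, 115, 116, 118, 118, 117, 118, 118, 122, 136, 78, 67, 69, 66, 66, 63, 67, 67, 69, 68]
```

```bash
python3 - <<'E'
from h import *
v=np.load("s6.npy");s={"position":v[:3],"tool_rot":v[3:]};Rt=R.from_rotvec(v[3:]).as_matrix();C=cam("wrist",s)
zb=v[2]-.0845
P=ray(C,[(285.1,246.7),(337.9,246.7),(336.4,257.3),(300,257.3),(238.5,263)],[.02,.02,zb,zb,zb+.005])
print(((P-v[:3])@Rt*1e3).round(2))
E
```

```text
[[ 15.67 -12.35  93.29]
 [ 15.67  11.82  93.33]
 [ 13.37  10.72  84.52]
 [ 13.37  -5.26  84.49]
 [ 12.36 -31.52  79.44]]
```

drive_tool --motion '[[[0.04,-0.07,0],[0,0,0],-1],[[0,0,0.3],[0,0,0],-1],[[0,0,0.2],[0,0,0],-1],[[0,0,0.2],[0,0,0],-1],[[0,0,0.1],[0,0,0],-1],[[0,0,0.1],[0,0,0],-1],[[0,0,0],[0,0,0],-1],[[0,0,0],[0,0,0],-1]]'

```text
time: 23.58
position: [0.4978, -0.2205, 0.1044]
tool_rot: [-2.623, -1.729, 0.001]
ft_force: [-3.4, 2.0, 8.5]
grip_width: 0.226
grip_force: 50.0
```

Down at the same height as the first, with contact force on the plate. Release, lift and look.

drive_tool --motion '[[[0,0,0],[0,0,0],-0.3],[[0,0,0],[0,0,0],-0.1],[[0,0,0],[0,0,0],0],[[0,0,0],[0,0,0],0],[[0,0,-2],[0,0,0],0],[[0,0,-5],[0,0,0],0],[[-3,0,-5],[0,0,0],0],[[-3,0,-4],[0,0,0],0],[[0,0,0],[0,0,0],0],[[0,0,0],[0,0,0],0]]'

```text
time: 24.82
position: [0.4743, -0.275, 0.2637]
tool_rot: [2.623, 1.729, 0.001]
ft_force: [0.3, -0.4, -0.3]
grip_width: 0.498
grip_force: 0.0
```

```bash
python3 - <<'E'
from h import *
s,im=shot("wrist","pics/w7.png");print(s["time"],s["position"],s["ft_force"].round(1))
a=cv2.convertScaleAbs(cv2.resize(im[60:330,200:440],None,fx=2.2,fy=2.2,interpolation=cv2.INTER_CUBIC),alpha=1.6);cv2.imwrite("pics/c7.png",a)
E
```

```text
24.825 [ 0.47430421 -0.27503575  0.26370057] [ 0.3 -0.4 -0.3]
```

View pics/c7.png

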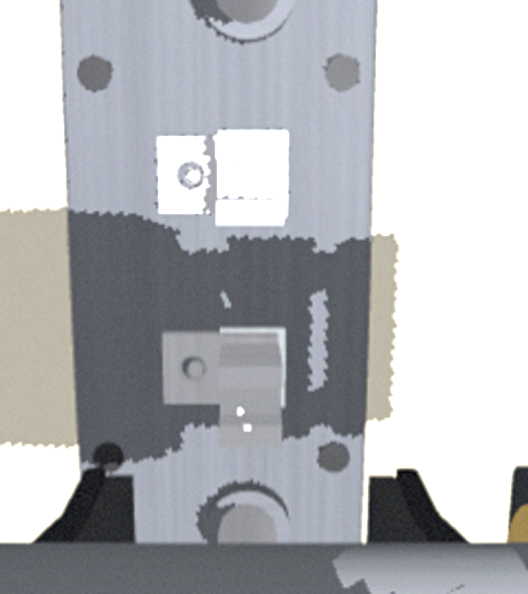

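Both dies stand square on their pads, with the pins in the ear holes at crop (190,175) and (194,367). Handing in.

```bash
python3 -c "
from bench import ctrl
print(ctrl.close_job())"
```

```text
the job is handed in; nothing more can be done
None
```

Both tall dies are seated over their pins, square on the pads, and the short dies were left in their clips. I handed the job in at about 25 s of the 70 s; no verdict came back.

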